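Press the proud tube home and start the incubator

ROBOT

A 6-joint arm with a two-finger parallel gripper is mounted at the origin on the work surface. World frame = base frame: x ahead of the robot, y to its left, z up, the work surface at z = 0. Lengths are in m, angles in rad, forces in N, time in s.
With the tool pointing down it reaches from about 0.15 to 0.775 m from the base axis. Payload 6.1 kg.
Tool frame: the origin (TCP) lies on the centre line of the jaws, within the pads' length; the fingertips stand 8 mm ahead of it and the grasp point (between the pads) lies 11 mm behind it; x points along the fingers, y is the direction in which the jaws open and shut, and the axes are right-handed (so a half turn about x gives the same grasp; the last joint's range is limited). The gripper opens to 85 mm and grips with 20 to 120 N. Pads are 22 mm wide; open, the fingers measure 114 mm over their backs; the gripper's body (76 mm by 85 mm) begins 54 mm behind the grasp point. The pads swing forward as they close: fully open they stand 13 mm farther back than shut.
Start: joints at [-1.294, 0.126, -0.04, 1.405, 0, 1.571], TCP at [0.143, -0.505, 0.239] pointing down, gripper open.
Joint ranges: [-2.72, 2.72], [-0.95, 1.95], [-1.27, 1.35], [-1.78, 2.02], [-1.46, 1.47], [-3.14, 3.14]. Speed limits (rad/s): [2.39, 2.39, 3.01, 3.14, 3.14, 3.14].

INTERFACE

Orientations are given as a unit quaternion [w, x, y, z].
In Python, from workcell import bot gives the robot as it stands. The module is installed in compiled form; this text tells all that it offers.
- The arm moves only by the tool jog_arm, never from a script. Its argument "series" is a list of rows, each an object with "translation": the shift along the tool's x, y, z in cm, a list of three; "rot": the turn, a rotation vector about the tool's x, y, z in degrees, a list of three; "hand": the finger opening in cm, from 0 to 8.54. In form: [{"translation": [dx, dy, dz], "rot": [wx, wy, wz], "hand": hand}, ...]. A call has 1 to 8 rows; each row shifts and turns the commanded pose from where the row before left it, along the tool's axes as they then stand; what a row does not reach is not made up. A row lasts 1/10 s, in which the tool goes at most 50 mm and 8.59 degrees, less where a joint would pass 70% of its speed; a pose out of reach is approached as far as the arm can. A call with a gripper value outside its range is refused whole. The fingers move at their own pace and stop on an object; the grip force is fixed at half the most. Time passes only in rows, so rows that do not move let the fingers close. It gives the time, the measured TCP pose, the force and the opening at its end, in the units of the state.
- bot.state(): the state, without advancing time (a new reading comes with each control period).
- bot.get_image(name): name is "side" or "top" or "wrist"; returns the picture (384x512x3 uint8, red, green, blue); there is no depth.
- bot.camera_model(name): a dict with "camera_matrix" (3x3 intrinsics, pixels), "extrinsics" (4x4, takes a point from camera to world coordinates); the wrist camera has in their place "T_tool_cam" (4x4, takes a point from camera to tool coordinates, whose origin is the TCP and whose axes are the tool frame's). Camera axes: x right, y up, looking along -z (the intrinsics and any distortion apply to the point x, -y, -z); pixel columns grow to the right and rows downward; lengths in m; the calibration is good to about 2 mm. A picture is of the moment at which its call begins: read the wrist's pose just before it. camera_model takes no time and is no camera call.
- bot.job_done(): hands the job in, once; it reports no verdict.
The state is a dict: "time": time; "joint_positions": joint angles; "joint_vel": joint speeds; "joint_efforts": joint torques, N m; "tool_pos": TCP position; "tool_rot": TCP orientation; "wrist_force": force on the tool from outside, world axes, zero at the start; "ft_torque": the same for the moment, N m; "width": finger opening in m.
Only numpy, scipy, OpenCV 4.12 (cv2) and the standard library are available. Lean on these libraries where they do the work, as an engineer would, in place of code of your own. Each camera call takes 0.05 s, during which the arm holds its last target. There are 200 camera calls.

TASK

One of the capped tubes in the incubator's block stands proud of the rest: press it gently down with your fingertips until it is fully home, its cap level with the others. Then press the round start key gently all the way down, let it spring back, and withdraw. Lift nothing, do not touch the other tubes or the other keys, and leave everything else where it stands.

Things in the scene. Friction and masses are not known exactly. Their poses are not given: they have to be found in the camera images.
- incubator: white dry-block tube incubator, 250 mm (x) x 270 mm (y), its deck 85 mm high, fixed to the bench; origin on the bench under the block's front row of wells, midway along it; its x axis points from the row of keys to the tubes, z up. An aluminium block in the deck (top 90 mm high) has six wells in two rows: at x = 0 and x = 60 mm, each at y = -60, 0 and +60 mm. Five hold tubes, one is empty (shuffled). Three keys stand in a row along y at x = -95 mm, 60 mm apart (shuffled)
- proud_tube (a joint): height (m) of the proud tube above its fully-home position: 0 is fully home on a firm stop, about 0.018 to 0.024 at the start. The well grips it with about 3.5 N of friction: it slides straight down when pressed on the cap and stays where it is left
- proud_tube_top (a point): centre of the top of the cap of the tube that stands proud: blue screw cap 34 mm across and 14 mm high on a white tube 27 mm thick. Once home its top is 120 mm above the bench, level with the other four caps
- tube_a (a joint): height (m) of another tube above fully home: 0 at the start and to stay there
- tube_a_top (a point): centre of the top of the cap of another tube, same shape and size, already fully home (top 120 mm above the bench)
- tube_b (a joint): height (m) of another tube above fully home: 0 at the start and to stay there
- tube_b_top (a point): centre of the top of the cap of another tube, same shape and size, already fully home (top 120 mm above the bench)
- tube_c (a joint): height (m) of another tube above fully home: 0 at the start and to stay there
- tube_c_top (a point): centre of the top of the cap of another tube, same shape and size, already fully home (top 120 mm above the bench)
- tube_d (a joint): height (m) of another tube above fully home: 0 at the start and to stay there
- tube_d_top (a point): centre of the top of the cap of another tube, same shape and size, already fully home (top 120 mm above the bench)
- start_key (a joint): travel (m) of the round start key: 0 up, 0.006 fully down on a firm stop; it springs back up. Starts to move at about 1.1 N and is down at about 4.4 N; it counts as pressed beyond 0.004
- start_key_top (a point): centre of the top face of the round start key, 26 mm across; grey plastic like the other keys, top 95 mm above the bench (10 mm above the deck)
- square_key (a joint): travel (m) of the square key: 0 up, 0.006 fully down on a firm stop; it springs back up
- square_key_top (a point): centre of the top face of the square key, 25 x 25 mm; grey plastic like the other keys, top 95 mm above the bench (10 mm above the deck)
- bar_key (a joint): travel (m) of the narrow oblong key: 0 up, 0.006 fully down on a firm stop; it springs back up
- bar_key_top (a point): centre of the top face of the narrow oblong key, 42 mm along the incubator's x, 13 mm wide; grey plastic like the other keys, top 95 mm above the bench (10 mm above the deck)
- spare_cap: loose screw cap lying on the incubator's deck, 34 mm across, 14 mm high; origin at the centre of its underside
- vial: loose glass vial standing on the incubator's deck, 23 mm across, 41 mm high; origin at the centre of its underside
- reagent_bottle: loose bottle standing on the bench, 68 mm across, 150 mm high; origin at the centre of its underside
- beaker: loose open glass beaker on the bench, 64 mm across, 80 mm high; origin at the centre of its underside
- microtube_rack: loose flat microtube rack on the bench, 100 x 200 mm, 28 mm high (40 mm with its tubes); origin at the centre of its underside
- petri_stack: loose stack of petri dishes on the bench, 88 mm across, 30 mm high; origin at the centre of its underside

How it is judged:
On the way, in this order (a step that is already met when the one before it is completed fails the run):
1. the proud tube is pressed fully home (within 2 mm) (value of joint proud_tube below 0.002 m), for 0.1 s.
2. then the start key is pressed (beyond 4 of its 6 mm) (value of joint start_key above 0.004 m and value of joint proud_tube below 0.002 m).
At the end, for the whole second after the job is handed in: the proud tube is home within 2 mm, the start key was pressed beyond 4 mm after that and is up again (within 1.5 mm), the other tubes are home (within 2 mm), the other keys up, and no bystander has moved more than 10 mm (value of joint each of proud_tube, tube_a, tube_b, tube_c, tube_d below 0.002 m and value of joint each of start_key, square_key, bar_key below 0.0015 m and distance of each of spare_cap, vial, reagent_bottle, beaker, microtube_rack, petri_stack from where it was at the start of the episode below 0.01 m); the robot touches nothing.
It fails at once if the start key is pressed before the proud tube is home (value of joint start_key above 0.003 m and not (value of joint proud_tube below 0.002 m)).
It fails at once if the proud tube is pulled upwards or out (value of joint proud_tube above 0.028 m).
It fails at once if another tube or another key is touched, lifted or pressed (contact force between any of the arm, the fingers and tube_a above 0.5 N or value of joint any of tube_a, tube_b, tube_c, tube_d, square_key, bar_key above 0.003 m or contact force between any of the arm, the fingers and tube_b above 0.5 N or contact force between any of the arm, the fingers and tube_c above 0.5 N or contact force between any of the arm, the fingers and tube_d above 0.5 N or contact force between any of the arm, the fingers and square_key above 0.5 N or contact force between any of the arm, the fingers and bar_key above 0.5 N).
It fails at once if the tube or the start key is pressed harder than 40 N (contact force between any of the arm, the fingers and proud_tube above 40 N or contact force between any of the arm, the fingers and start_key above 40 N).
It fails at once if a bystander is moved more than 10 mm (distance of any of spare_cap, vial, reagent_bottle, beaker, microtube_rack, petri_stack from where it was at the start of the episode above 0.01 m).
It also fails if it takes over 35 s, if anything falls off the work surface, if the arm or the gripper's body presses on something with over 40 N, if the wrist force passes 120 N, or if a joint passes its speed limit or range.

## Working session

There is one attempt and no reset: what is moved stays moved. The work goes in short steps, Python scripts to look and compute and a tool call to move; the robot and the scene stay as the last step left them, time stands still between calls to the robot, and variables do not carry over. Pictures are saved under pics/ and viewed, about 8 in all and at most 12, crops included, and the job is handed in when it is done.

Besides the shell and the picture viewer there is one more tool, called after ">>>" by a JSON object that holds its "api" and its "payload". jog_arm: Moves the arm, as the interface text tells. Its arguments: {"type":"object","properties":{"series":{"type":"array","items":{"type":"object","properties":{"translation":{"type":"array","items":{"type":"number"}},"rot":{"type":"array","items":{"type":"number"}},"hand":{"type":"number"}}}}},"required":["series"]}

```bash
mkdir -p pics
cat > h.py <<'E'
import numpy as np, cv2
from workcell import bot
from scipy.spatial.transform import Rotation as R
def cam(name):
    m=bot.camera_model(name); K=np.array(m["camera_matrix"])
    if "extrinsics" in m: return K,np.array(m["extrinsics"]),m
    s=bot.state(); q=s["tool_rot"]; T=np.eye(4); T[:3,:3]=R.from_quat([q[1],q[2],q[3],q[0]]).as_matrix(); T[:3,3]=s["tool_pos"]
    return K,T@np.array(m["T_tool_cam"]),m
def ray(c,u,v):
    K,E,_=c; p=np.linalg.solve(K,[u,v,1.]); d=E[:3,:3]@np.array([p[0],-p[1],-p[2]]); return E[:3,3],d/np.linalg.norm(d)
def onz(c,u,v,z):
    o,d=ray(c,u,v); return o+d*(z-o[2])/d[2]
def proj(c,P):
    K,E,_=c; p=E[:3,:3].T@(np.asarray(P)-E[:3,3]); q=K@np.array([p[0],-p[1],-p[2]]); return q[:2]/q[2]
def tri(c1,p1,c2,p2):
    o1,d1=ray(c1,*p1); o2,d2=ray(c2,*p2)
    t=np.linalg.lstsq(np.c_[d1,-d2],o2-o1,rcond=None)[0]; a=o1+t[0]*d1; b=o2+t[1]*d2
    return (a+b)/2,np.linalg.norm(a-b)
def snap(name,f):
    c=cam(name); im=cv2.cvtColor(bot.get_image(name),cv2.COLOR_RGB2BGR); cv2.imwrite(f"pics/{f}.png",im); return c,im
E
python3 - <<'E'
from h import *
for n in("top","side"):
    c,im=snap(n,n+"0"); print(n,c[0],c[1].round(3),[k for k in c[2]])
a=cv2.imread("pics/top0.png");b=cv2.imread("pics/side0.png")
print(bot.state())
E
```

```text
top [[436.94818607   0.         262.05230695]
 [  0.         436.94818607 190.21599323]
 [  0.           0.           1.        ]] [[-0.011  0.985 -0.172  0.289]
 [-1.    -0.012  0.    -0.017]
 [-0.002  0.172  0.985  1.505]
 [ 0.     0.     0.     1.   ]] ['camera_matrix', 'extrinsics']
side [[355.35928324   0.         260.26141108]
 [  0.         355.35928324 189.72746676]
 [  0.           0.           1.        ]] [[ 0.98   0.151 -0.128  0.383]
 [-0.198  0.772 -0.604 -0.604]
 [ 0.008  0.617  0.787  0.861]
 [ 0.     0.     0.     1.   ]] ['camera_matrix', 'extrinsics']
{'time': 0.1, 'joint_positions': array([-1.29403468e+00,  1.26329294e-01, -4.04981434e-02,  1.40538356e+00,
       -2.92419060e-05,  1.57076144e+00]), 'joint_vel': array([0.00010703, 0.00091964, 0.00171759, 0.00132769, 0.00088759,
       0.00044086]), 'joint_efforts': array([ 9.13985423e-04, -4.36903882e+01,  3.53606343e+01,  1.37027065e-02,
        8.87483520e-05,  1.59077445e-05]), 'tool_pos': array([ 0.14334949, -0.50469109,  0.23860534]), 'tool_rot': array([-0.09705627, -0.70026619, -0.09804418,  0.70042464]), 'wrist_force': array([ 0.13687582, -0.0716194 ,  0.83614644]), 'ft_torque': array([-0.0433456 ,  0.00182026,  0.03149368]), 'width': 0.08535785107482832}
```

View pics/top0.png

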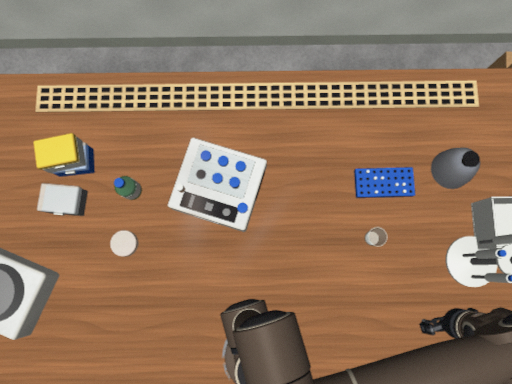

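View pics/side0.png

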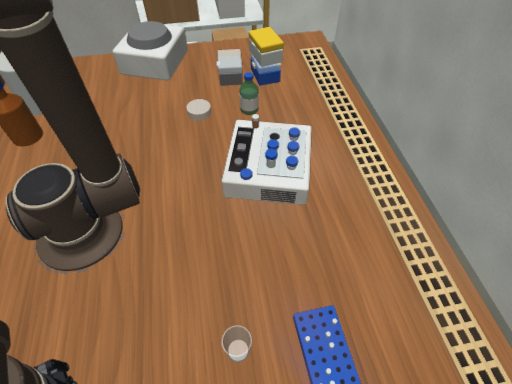

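The top view shows five blue caps, with the empty well at (201,174) and the spare cap at (242,208). The keys lie on the dark strip from about (190,198) to (230,213). Next I'll mask the caps and triangulate them.

Run:
```python
from h import *
ct,cs=cam("top"),cam("side")
def blobs(f,box):
    im=cv2.imread(f); x0,y0,x1,y1=box; s=im[y0:y1,x0:x1]; s=cv2.resize(s,None,fx=4,fy=4,interpolation=cv2.INTER_CUBIC)
    h=cv2.cvtColor(s,cv2.COLOR_BGR2HSV); m=cv2.inRange(h,(105,150,60),(130,255,255))
    n,_,st,ce=cv2.connectedComponentsWithStats(m)
    return [(x0+(c[0]+.5)/4-.5,y0+(c[1]+.5)/4-.5,a[4]/16,a[2]/4,a[3]/4) for c,a in zip(ce[1:],st[1:]) if a[4]>200]
t=blobs("pics/top0.png",(165,135,270,230)); s=blobs("pics/side0.png",(220,110,320,205))
print("side",np.round(s,1))
for b in t:
    print(np.round(b,1),"onz.115",onz(ct,*b[:2],.115).round(3))
    for q in s:
        P,e=tri(ct,b[:2],cs,q[:2])
        if e<.006 and .08<P[2]<.16: print("    ",np.round(q[:2],1),P.round(4),round(e,4))
a=cv2.imread("pics/top0.png")[135:230,165:270];b=cv2.imread("pics/side0.png")[110:205,220:320]
cv2.imwrite("pics/c.png",np.hstack([cv2.resize(a,(400,400),interpolation=2),cv2.resize(b,(400,400),interpolation=2)]))
```

```text
side [[293.9 131.3  53.7  10.    7.2]
 [271.7 149.2 182.2  12.2  20.8]
 [292.7 145.2  66.2  10.2   8.2]
 [291.5 160.8  87.3  11.   10.2]
 [245.6 172.8  84.1  11.2   9.5]]
[205.6 155.1  61.7   9.    8.8] onz.115 [0.65  0.167 0.115]
     [293.9 131.3] [0.6486 0.1659 0.1207] 0.0006
[222.8 160.5  69.9   9.5   9.5] onz.115 [0.631 0.11  0.115]
     [292.7 145.2] [0.63   0.1096 0.1199] 0.0009
[240.2 165.7  69.3   9.5   9.8] onz.115 [0.613 0.053 0.115]
     [291.5 160.8] [0.6124 0.0533 0.116 ] 0.0
[217.  177.7  68.    9.    9.5] onz.115 [0.574 0.129 0.115]
     [271.7 149.2] [0.5754 0.1309 0.0938] 0.0055
[234.2 181.8  74.7   9.5  10.2] onz.115 [0.559 0.073 0.115]
     [271.7 149.2] [0.5541 0.0701 0.1566] 0.0057
[241.9 207.3  68.9  10.2   9. ] onz.115 [0.476 0.048 0.115]
     [245.6 172.8] [0.4783 0.0489 0.0985] 0.0007
```

View pics/c.png

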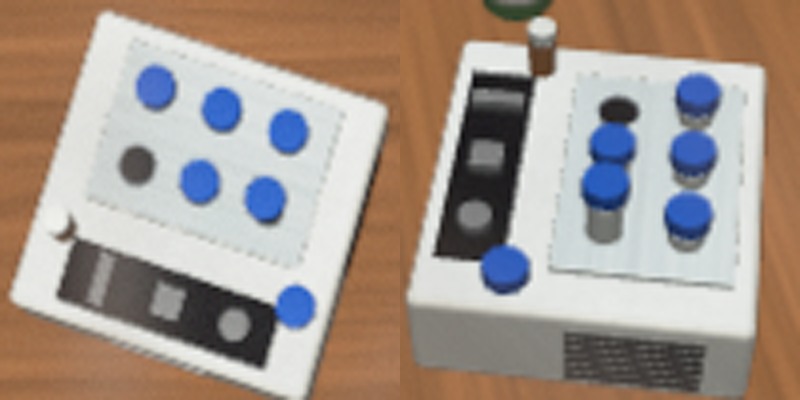

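The proud tube is in the front row at the -y end: its top is at (234,182) in the top view, and its long white body shows in the side view. The keys, from +y to -y, are bar, square and round, with the spare cap beside the round one. I'll compute the positions and the first move.

Run:
```python
from h import *
ct,cs=cam("top"),cam("side")
print("proud",onz(ct,234.2,181.8,.135),tri(ct,(234.2,181.8),cs,(220+205/4,110+182*95/400)))
print("key",onz(ct,226.7,211.7,.095),onz(cs,238.5,160.4,.095),tri(ct,(226.7,211.7),cs,(238.5,160.4)))
s=bot.state();q=s["tool_rot"];M=R.from_quat([q[1],q[2],q[3],q[0]]).as_matrix();print(M.round(3))
print("delta cm",(M.T@(np.array([.555,.072,.225])-s["tool_pos"])*100).round(2))
print(np.array(bot.camera_model("wrist")["T_tool_cam"]).round(3),bot.camera_model("wrist")["camera_matrix"])
```

```text
proud [0.55558553 0.07160767 0.135     ] (array([0.55564959, 0.07127088, 0.13962985]), np.float64(0.001899598475130605))
key [0.46472969 0.09860577 0.095     ] [0.46691364 0.10301555 0.095     ] (array([0.46523238, 0.09822533, 0.10002987]), np.float64(0.0022450982974543533))
[[-0.     0.273 -0.962]
 [ 0.001 -0.962 -0.273]
 [-1.    -0.001  0.   ]]
delta cm [  1.42 -44.22 -55.36]
[[-0.     0.282 -0.96  -0.135]
 [ 1.     0.    -0.     0.001]
 [ 0.    -0.96  -0.282 -0.072]
 [ 0.     0.     0.     1.   ]] [[270.15927068   0.         251.05524172]
 [  0.         270.15927068 193.16334182]
 [  0.           0.           1.        ]]
```

>>> {"api": "jog_arm", "payload": {"series": [{"translation":[0,-2.0,-2.5],"rot":[0,0,0],"hand":0},{"translation":[0,-2.8,-3.5],"rot":[0,0,0],"hand":0},{"translation":[0,-2.8,-3.5],"rot":[0,0,0],"hand":0},{"translation":[0,-2.8,-3.5],"rot":[0,0,0],"hand":0},{"translation":[0,-2.8,-3.5],"rot":[0,0,0],"hand":0},{"translation":[0,-2.8,-3.5],"rot":[0,0,0],"hand":0},{"translation":[0,-2.8,-3.5],"rot":[0,0,0],"hand":0},{"translation":[0,-2.8,-3.5],"rot":[0,0,0],"hand":0}]}}

```text
time: 0.9
tool_pos: [0.3447, -0.2218, 0.2391]
tool_rot: [-0.097, -0.7, -0.097, 0.7]
wrist_force: [1.3, -0.9, -0.2]
width: -0.0001
```

```bash
cat > go.py <<'E'
import sys
from h import *
s=bot.state();q=s["tool_rot"];M=R.from_quat([q[1],q[2],q[3],q[0]]).as_matrix()
print(s["time"],s["joint_positions"].round(2),s["tool_pos"].round(4),s["wrist_force"].round(2),s["width"].round(4));print(M.round(3))
print("delta cm",(M.T@(np.array([float(a) for a in sys.argv[1:4]])-s["tool_pos"])*100).round(2))
E
python3 go.py .555 .072 .225
```

```text
Traceback (most recent call last):
  File "go.py", line 4, in <module>
    print(s["time"],s["joint_positions"].round(2),s["tool_pos"].round(4),s["wrist_force"].round(2),s["width"].round(4));print(M.round(3))
                                                                                                   ^^^^^^^^^^^^^^^^
AttributeError: 'float' object has no attribute 'round'
```

>>> {"api": "jog_arm", "payload": {"series": [{"translation":[0,-2.8,-3.5],"rot":[0,0,0],"hand":0},{"translation":[0,-2.8,-3.5],"rot":[0,0,0],"hand":0},{"translation":[0,-2.8,-3.5],"rot":[0,0,0],"hand":0},{"translation":[0,-2.8,-3.5],"rot":[0,0,0],"hand":0},{"translation":[0,-2.8,-3.5],"rot":[0,0,0],"hand":0},{"translation":[0,-2.8,-3.5],"rot":[0,0,0],"hand":0},{"translation":[0,-2.8,-3.5],"rot":[0,0,0],"hand":0},{"translation":[0,-2.8,-3.5],"rot":[0,0,0],"hand":0}]}}

```text
time: 1.7
tool_pos: [0.5529, 0.0703, 0.2389]
tool_rot: [-0.098, -0.7, -0.098, 0.701]
wrist_force: [0.5, -0.7, 0.3]
width: -0.0001
```

```bash
sed -i 's/,s\["width"\].round(4)/,s["width"]/' go.py; python3 go.py .555 .072 .225
python3 - <<'E'
from h import *
c,im=snap("wrist","w1")
for n,P in {"proud":(.5555,.0715,.14),"key":(.4655,.099,.095)}.items():
    u=proj(c,P); print(n,u); cv2.drawMarker(im,tuple(int(a) for a in u.round()),(0,0,255),0,12,1)
cv2.imwrite("pics/w1m.png",im)
E
```

```text
1.7 [ 0.13  0.19  0.03  1.42 -0.    2.99] [0.5529 0.0703 0.2389] [ 0.49 -0.73  0.31] -0.0001337719752434699
[[-0.001  0.274 -0.962]
 [-0.    -0.962 -0.274]
 [-1.     0.     0.001]]
delta cm [ 1.39 -0.1  -0.25]
proud [249.41949811 193.43414231]
key [205.21849687 248.44189197]
```

View pics/w1m.png

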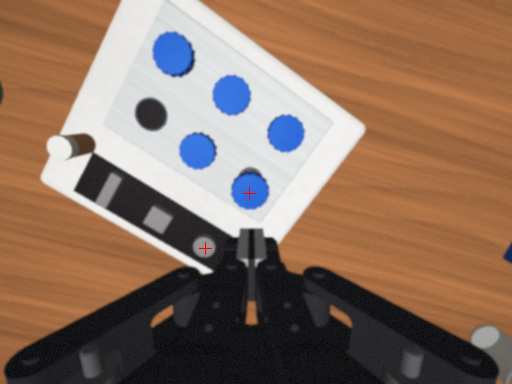

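The wrist view agrees with the fix: the proud cap is at (250,191) against a predicted (249,193), and the round key is at (204,247) against (205,248). I'll descend to just above the cap, turning 15° to keep joint 6 away from its limit.

>>> {"api": "jog_arm", "payload": {"series": [{"translation":[1.0,-0.1,-0.4],"rot":[0,0,0],"hand":0},{"translation":[1.5,0,0],"rot":[-5,0,0],"hand":0},{"translation":[1.5,0,0],"rot":[-5,0,0],"hand":0},{"translation":[1.5,0,0],"rot":[-5,0,0],"hand":0},{"translation":[1.2,0,0],"rot":[0,0,0],"hand":0},{"translation":[0.5,0,0],"rot":[0,0,0],"hand":0},{"translation":[0,0,0],"rot":[0,0,0],"hand":0}]}}

```text
time: 2.45
tool_pos: [0.5552, 0.07, 0.1665]
tool_rot: [-0.187, -0.681, -0.187, 0.682]
wrist_force: [0.7, -0.9, 0.6]
width: 0.0003
```

```bash
python3 go.py .5565 .072 .15
python3 - <<'E'
from h import *
c,im=snap("wrist","w2"); d,im2=snap("side","s2")
cv2.imwrite("pics/w2m.png",np.hstack([im[:, 100:400],cv2.resize(im2[80:208,210:310],(300,384),interpolation=2)]))
E
```

```text
2.45 [ 0.13  0.2  -0.11  1.26 -0.    2.73] [0.5552 0.07   0.1665] [ 0.69 -0.94  0.64] 0.0003469766765934679
[[-0.001  0.511 -0.86 ]
 [-0.    -0.86  -0.511]
 [-1.    -0.001  0.001]]
delta cm [ 1.65 -0.1  -0.21]
```

View pics/w2m.png

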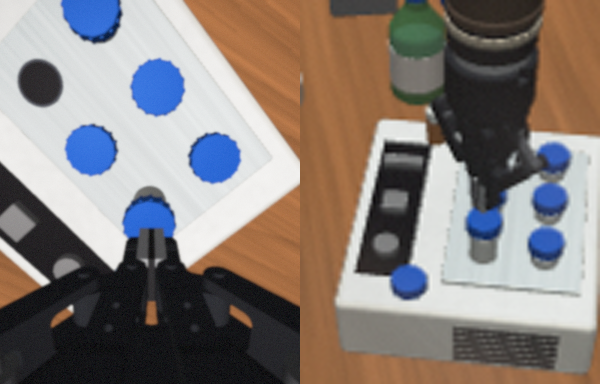

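The fingertips are centred over the proud cap, with the cap at (150,222) in the crop, and a small gap remains. Pressing down gently now.

>>> {"api": "jog_arm", "payload": {"series": [{"translation":[0.5,-0.1,-0.2],"rot":[0,0,0],"hand":0},{"translation":[0.5,0,0],"rot":[0,0,0],"hand":0},{"translation":[0.3,0,0],"rot":[0,0,0],"hand":0},{"translation":[0.3,0,0],"rot":[0,0,0],"hand":0},{"translation":[0.3,0,0],"rot":[0,0,0],"hand":0},{"translation":[0.3,0,0],"rot":[0,0,0],"hand":0}]}}

```text
time: 3.15
tool_pos: [0.5571, 0.0725, 0.1454]
tool_rot: [0.188, 0.682, 0.188, -0.682]
wrist_force: [-1.7, 0.0, 3.2]
width: -0.0
```

>>> {"api": "jog_arm", "payload": {"series": [{"translation":[0.2,0,0],"rot":[0,0,0],"hand":0},{"translation":[0.2,0,0],"rot":[0,0,0],"hand":0},{"translation":[0.2,0,0],"rot":[0,0,0],"hand":0},{"translation":[0.2,0,0],"rot":[0,0,0],"hand":0},{"translation":[0.2,0,0],"rot":[0,0,0],"hand":0},{"translation":[0.2,0,0],"rot":[0,0,0],"hand":0}]}}

```text
time: 3.75
tool_pos: [0.5571, 0.0725, 0.1331]
tool_rot: [0.188, 0.682, 0.188, -0.682]
wrist_force: [-1.3, 0.9, 3.1]
width: 0.0003
```

>>> {"api": "jog_arm", "payload": {"series": [{"translation":[0.1,0,0],"rot":[0,0,0],"hand":0},{"translation":[0.1,0,0],"rot":[0,0,0],"hand":0},{"translation":[0.1,0,0],"rot":[0,0,0],"hand":0},{"translation":[0.05,0,0],"rot":[0,0,0],"hand":0}]}}

```text
time: 4.15
tool_pos: [0.5571, 0.0725, 0.1297]
tool_rot: [-0.188, -0.682, -0.188, 0.682]
wrist_force: [-1.7, 1.5, 2.7]
width: -0.0001
```

>>> {"api": "jog_arm", "payload": {"series": [{"translation":[0.05,0,0],"rot":[0,0,0],"hand":0},{"translation":[0.05,0,0],"rot":[0,0,0],"hand":0},{"translation":[0.05,0,0],"rot":[0,0,0],"hand":0}]}}

```text
time: 4.45
tool_pos: [0.5571, 0.0725, 0.1283]
tool_rot: [0.188, 0.682, 0.188, -0.682]
wrist_force: [-0.9, 0.7, 3.8]
width: 0.0003
```

>>> {"api": "jog_arm", "payload": {"series": [{"translation":[0.05,0,0],"rot":[0,0,0],"hand":0},{"translation":[0.05,0,0],"rot":[0,0,0],"hand":0}]}}

```text
time: 4.65
tool_pos: [0.5572, 0.0725, 0.128]
tool_rot: [0.188, 0.682, 0.188, -0.681]
wrist_force: [-3.7, 0.0, 9.8]
width: 0.0001
```

The force rose to about 10 N at TCP z = 0.128, so the fingertips are at 0.120 and the tube is on its stop. Now I'll retreat and move over the key.

>>> {"api": "jog_arm", "payload": {"series": [{"translation":[0,0,0],"rot":[0,0,0],"hand":0},{"translation":[-1,0,0],"rot":[0,0,0],"hand":0},{"translation":[-3.0,0,0],"rot":[0,0,0],"hand":0},{"translation":[-3,0,0],"rot":[0,0,0],"hand":0},{"translation":[0,-2.3,2.2],"rot":[0,0,0],"hand":0},{"translation":[0,-2.3,2.2],"rot":[0,0,0],"hand":0},{"translation":[0,-2.4,2.2],"rot":[0,0,0],"hand":0},{"translation":[0,0,0],"rot":[0,0,0],"hand":0}]}}

```text
time: 5.45
tool_pos: [0.4617, 0.0992, 0.198]
tool_rot: [-0.189, -0.681, -0.189, 0.682]
wrist_force: [1.0, -0.1, 0.5]
width: -0.0001
```

```bash
python3 go.py .465 .099 .125
python3 - <<'E'
from h import *
c,im=snap("wrist","w3"); d,im2=snap("side","s3"); t,_=snap("top","t3")
u=proj(c,(.465,.099,.095)); print(u); cv2.drawMarker(im,tuple(int(a) for a in u.round()),(0,0,255),0,12,1)
cv2.imwrite("pics/w3m.png",np.hstack([im[:, 100:400],cv2.resize(im2[80:208,210:310],(300,384),interpolation=2)]))
E
```

```text
5.45 [ 0.21  0.03 -0.23  1.31  0.    2.81] [0.4617 0.0992 0.198 ] [ 1.05 -0.08  0.46] -8.997195106898173e-05
[[-0.001  0.514 -0.858]
 [ 0.    -0.858 -0.514]
 [-1.    -0.     0.   ]]
delta cm [ 7.3   0.19 -0.28]
[251.87985309 191.92636288]
```

View pics/w3m.png

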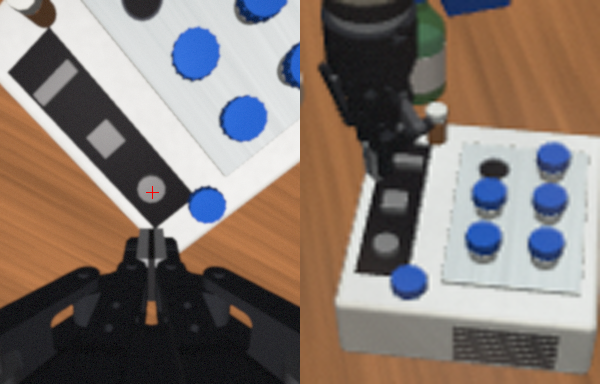

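The proud tube is now level with the others. The key is at (151,189) in the crop, 3 px above the prediction, so I'll take a mean target of (0.467, 0.1005).

>>> {"api": "jog_arm", "payload": {"series": [{"translation":[1.5,0.15,-0.5],"rot":[0,0,0],"hand":0},{"translation":[2.5,0,0],"rot":[0,0,0],"hand":0},{"translation":[2.5,0,0],"rot":[0,0,0],"hand":0},{"translation":[1.2,0,0],"rot":[0,0,0],"hand":0},{"translation":[0,0,0],"rot":[0,0,0],"hand":0}]}}

```text
time: 6.1
tool_pos: [0.4691, 0.0995, 0.1185]
tool_rot: [-0.188, -0.68, -0.188, 0.683]
wrist_force: [-0.8, -0.0, 0.1]
width: 0.0002
```

```bash
python3 go.py .467 .1005 .103
python3 - <<'E'
from h import *
c,im=snap("wrist","w4"); d,im2=snap("side","s4")
cv2.imwrite("pics/w4m.png",np.hstack([im[:, 100:400],cv2.resize(im2[100:200,220:298],(300,384),interpolation=2)]))
E
```

```text
6.1 [ 0.21  0.07 -0.37  1.14 -0.    2.81] [0.4691 0.0995 0.1185] [-0.81 -0.02  0.08] 0.00023783732816888423
[[-0.003  0.512 -0.859]
 [-0.001 -0.859 -0.512]
 [-1.    -0.001  0.003]]
delta cm [ 1.55 -0.19  0.13]
```

View pics/w4m.png

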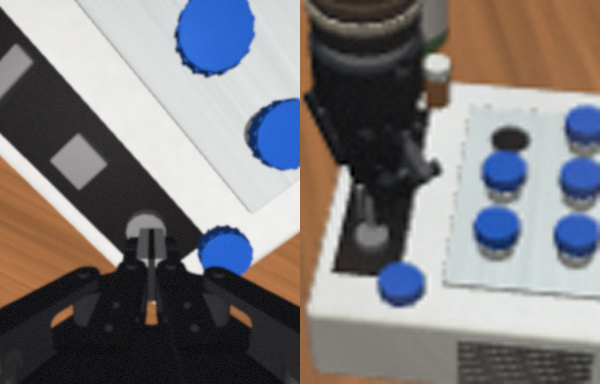

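The fingertips are over the round key, whose centre is about 5 px to the left. A 2 mm shift matches the computed delta, so I'll apply it and press.

>>> {"api": "jog_arm", "payload": {"series": [{"translation":[0.5,-0.2,0.1],"rot":[0,0,0],"hand":0},{"translation":[0.5,0,0],"rot":[0,0,0],"hand":0},{"translation":[0.3,0,0],"rot":[0,0,0],"hand":0},{"translation":[0.2,0,0],"rot":[0,0,0],"hand":0},{"translation":[0.2,0,0],"rot":[0,0,0],"hand":0},{"translation":[0.1,0,0],"rot":[0,0,0],"hand":0}]}}

```text
time: 6.8
tool_pos: [0.4677, 0.1012, 0.1023]
tool_rot: [0.188, 0.682, 0.188, -0.682]
wrist_force: [-0.8, -0.6, 1.2]
width: -0.0002
```

>>> {"api": "jog_arm", "payload": {"series": [{"translation":[0.1,0,0],"rot":[0,0,0],"hand":0},{"translation":[0.1,0,0],"rot":[0,0,0],"hand":0},{"translation":[0.1,0,0],"rot":[0,0,0],"hand":0},{"translation":[0.1,0,0],"rot":[0,0,0],"hand":0},{"translation":[0.05,0,0],"rot":[0,0,0],"hand":0}]}}

```text
time: 7.3
tool_pos: [0.4677, 0.1012, 0.0979]
tool_rot: [0.188, 0.682, 0.188, -0.682]
wrist_force: [-1.4, 0.6, 4.3]
width: -0.0004
```

>>> {"api": "jog_arm", "payload": {"series": [{"translation":[0.05,0,0],"rot":[0,0,0],"hand":0},{"translation":[0.05,0,0],"rot":[0,0,0],"hand":0},{"translation":[0.05,0,0],"rot":[0,0,0],"hand":0}]}}

```text
time: 7.6
tool_pos: [0.4677, 0.1012, 0.0969]
tool_rot: [0.188, 0.682, 0.188, -0.681]
wrist_force: [-3.0, -0.8, 11.1]
width: -0.0002
```

The key is on its stop: 11 N at z = 0.0969, about 6 mm of travel. Withdrawing.

>>> {"api": "jog_arm", "payload": {"series": [{"translation":[-0.5,0,0],"rot":[0,0,0],"hand":0},{"translation":[-1.5,0,0],"rot":[0,0,0],"hand":0},{"translation":[-3,0,0],"rot":[0,0,0],"hand":0},{"translation":[-4,0,0],"rot":[0,0,0],"hand":0},{"translation":[-4,0,0],"rot":[0,0,0],"hand":0},{"translation":[-2,0,2],"rot":[0,0,0],"hand":0},{"translation":[0,0,0],"rot":[0,0,0],"hand":0},{"translation":[0,0,0],"rot":[0,0,0],"hand":0}]}}

```text
time: 8.4
tool_pos: [0.4508, 0.091, 0.246]
tool_rot: [0.188, 0.682, 0.188, -0.681]
wrist_force: [1.1, 0.4, -0.0]
width: -0.0003
```

Run:
```python
from h import *
c,im=snap("wrist","w5"); d,im2=snap("side","s5")
cv2.imwrite("pics/w5m.png",np.hstack([im[:, 100:400],cv2.resize(im2[100:200,220:318],(376,384),interpolation=2)]))
a=cv2.imread("pics/side0.png").astype(int); print(bot.state()["wrist_force"])
```

```text
[ 0.49057897  0.20482531 -0.55014516]
```

View pics/w5m.png

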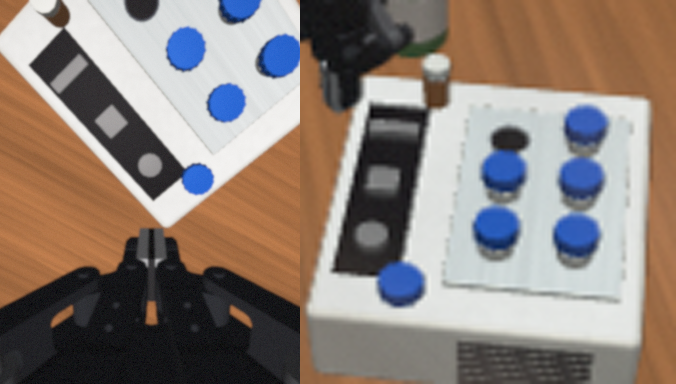

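All five caps look level, the keys are up, and the spare cap and vial haven't moved.

```bash
python3 -c "
from workcell import bot
print(bot.job_done())"
```

```text
the job is handed in; nothing more can be done
None
```

The proud tube is pressed home and the start key was pressed after it. I handed the job in at about 8.5 s of robot time; no verdict is reported.

- **Tube:** it was in the front row at the −y end, with its cap top measured at about 0.140 m. It slid down at about 3–4 N. The force then rose to about 10 N with the fingertips at 0.120 m, which is the home height given.
- **Start key:** I pressed the round key through about 6 mm to its stop, at about 11 N, then withdrew about 15 cm upward.
- **Last checks:** in the final pictures all five caps look level and the three keys look up. The spare cap and vial look unmoved. I did not recheck the bench items (reagent bottle, beaker, rack, petri stack) at the end, but the arm's path stayed well above them. Wrist force was back to near zero.
- **Disagreements:** the views differed by 2–4 mm on the key's position. I used a mean and corrected it by 2 mm from close up. No check failed.

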